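# Open the tester candle in its block

### The arm

A 6-joint arm with a two-finger parallel gripper is mounted at the origin on a cart in front of the work surface, level with it; the furniture and walls round the work are solid. World frame = base frame: x ahead of the robot, y to its left, z up, the work surface at z = 0. Lengths are in m, angles in degrees, forces in N, time in s.
With the tool pointing down it reaches from about 0.35 to 0.875 m from the base axis. Payload 4.2 kg.
Tool frame: the origin (TCP) lies on the front face of the gripper's body, between the roots of the fingers; the fingertips stand finger_overhang ahead of it and the grasp point (between the pads) lies 51 mm ahead of it (finger_overhang is the distance from the TCP to the fingertips, in m); z points along the fingers, y is the line along which they close (so a half turn about z gives the same grasp; the last joint's range is limited). The gripper opens to 87 mm and grips with 3 to 60 N. Pads are 19 mm wide; open, the fingers measure 117 mm over their backs; the gripper's body (75 mm by 190 mm) begins 51 mm behind the grasp point.
Start: joints at [90.333, 22.042, 0.453, 0, -68.411, -14.817], TCP at [0.156, 0.605, 0.292] pointing down, gripper open.
Joint ranges: [-179.83, 179.83], [-69.29, 118.12], [-61.27, 80.66], [-181.25, 117.63], [-171.15, -9.14], [-177.46, 177.46]. Speed limits (degrees/s): [159.86, 159.86, 180, 180, 180, 180].

### API

Orientations are given as a 3x3 rotation matrix whose columns are the frame's x, y, z axes.
In Python, from station import sense, capture, camera_model, finish_job, finger_overhang gives the robot as it stands. The module is installed in compiled form; this text tells all that it offers.
- The arm moves only by the tool jog_arm, never from a script. Its argument "rows" is a list that holds one entry, the list of rows, each a list of 4 numbers: the shift along the tool's x, y, z in m, then the turn about the tool's z in rad. A call has 1 to 20 rows; each row shifts and turns the commanded pose from where the row before left it, along the tool's axes as they then stand; what a row does not reach is not made up. A row lasts 1/8 s, in which the tool goes at most 62.5 mm and 10.7 degrees, less where a joint would pass 70% of its speed; a pose out of reach is approached as far as the arm can. A call is refused whole if a number of a shift passes 0.0625 or a number of a turn 0.188, either way. A call with a gripper value outside its range is refused whole. "claw" is the opening, from 0 (shut) to 1 (fully open), set as the call begins (left out, the last holds). The fingers move at their own pace and stop on an object; the grip force is fixed at half the most. Time passes only in rows, so rows that do not move let the fingers close. It gives the time, the measured TCP pose, the force, the opening and the grip force at its end, in the units of the state.
- sense(): the state, without advancing time (a new reading comes with each control period).
- capture(name): name is "scene" or "top" or "wrist"; returns the picture (420x560x3 uint8, red, green, blue); there is no depth.
- camera_model(name): a dict with "fovy" (degrees; the focal length in pixels is half the picture's height over the tangent of half this angle, whatever the lens; pixels are square), "cx", "cy" (the principal point, pixels), "k1" (the pictures are not rectified: a ray, as slopes to the right and down, at radius r is drawn at 1 + k1 r^2 times it, then the intrinsics apply), "eye" and "rotation" of the camera in the world. Camera axes: x right, y down, z forward; pixel columns grow to the right and rows downward; lengths in m; the calibration is good to about 2 mm. A picture is of the moment at which its call begins: read the wrist's pose just before it. camera_model takes no time and is no camera call; for the wrist camera it gives the pose at the moment of the call.
- finish_job(): hands the job in; it is judged then, once.
The state is a dict: "time_s": time; "joints": joint angles; "joint_velocities": joint speeds; "effort": joint torques, N m; "tcp_pos": TCP position; "ee_rot": TCP orientation; "wrist_force": force on the tool from outside, world axes, zero at the start; "moment": the same for the moment, N m; "gripper_width": opening from 0.0 (shut) to 1.0 (fully open); "gripper_force": force on a finger pad.
Only numpy, scipy, OpenCV 4.12 (cv2) and the standard library are available. Lean on these libraries where they do the work, as an engineer would, in place of code of your own. Each camera call takes 0.05 s, during which the arm holds its last target. There are 200 camera calls.

### The job

Let a customer smell the square scented candle: lower it, lid still on, fully home into the square pocket of the wooden tester block so that the block keeps the glass from turning, then twist its tight metal lid anticlockwise until the thread lets go and lift the lid straight up just clear of the jar. Finish while still holding the lid level, about a finger's breadth above the open mouth and centred over it, with the candle upright and fully home in its pocket. Do not disturb the two glass vials in the block, the corked jar or the round tin.

Things in the scene. Friction and masses are not known exactly. Their poses are not given: they have to be found in the camera images.
- jar: Candle: clear square glass jar with cream wax, loose, about 0.4 kg with its lid. Body 60 x 60 mm with 8 mm rounded corners, flat sides 5 to 52 mm up; foot bevelled to 54 mm at the bottom; paper label on its -x side. Shoulder up to 61 mm, round neck 42 mm across above. Origin: centre of its underside, z up, x and y square to its flat sides, any of which fits any side of the pocket.
- jar_center (a point): Centre of the jar's square body, 30 mm above its underside; axes as the jar's.
- jar_mouth (a point): Centre of the jar's round mouth (top of the glass), 84 mm above its underside; axes as the jar's.
- lid: Round ribbed metal twist lid, 57 mm across, 24 mm tall, 0.06 kg, loose but screwed on tight. Origin: centre of its lower edge, z up. Shut, its edge is 64 mm and its top 88 mm above the jar's underside (3 mm above the shoulder), and its x axis lies 0 to 0.12 rad anticlockwise of the jar's. Three inner lugs catch under three ramps of the jar's thread: pulling only lifts the jar with it.
- lid_center (a point): Centre of the lid, half-way up; axes as the lid's. Turned anticlockwise from above it climbs 2 mm in 0.94 rad, against about 0.4 N m at first (the jar on the bare table turns with it), less later. With its x axis 1.0 to 1.45 rad anticlockwise of the jar's the lugs stand in gaps and it lifts straight off; the lugs meet stops at 1.5 rad.
- lid_edge (a point): Centre of the lid's lower edge (its origin). The lugs pass between the ramps during the first 10 mm of lift, so do not turn the lid there; lifted 20 mm from shut, its edge is level with the jar's mouth. A sprung liner inside pushes the lid up by 2 mm at most.
- block: Wooden tester block, fixed to the table, 122 x 222 x 37 mm, with a square pocket for the candle near its +y end and two vials standing in round bores near its -y end. Origin: centre of its underside, axes along its sides, z up.
- pocket_mouth (a point): Centre of the pocket's opening at the block's top, 36 mm above the table. The pocket is 63 x 63 mm, 28 mm deep, sides along the x and y of this frame.
- pocket_floor (a point): Centre of the pocket's floor, 8 mm above the table; axes as the block's.
- vial_a: Glass vial with wooden stopper, 32 mm across, 80 mm tall, loose in a bore of the block; origin: centre of its underside. Leave it alone.
- vial_b: The second such vial, in the other bore. Leave it alone.
- cork_jar: Round glass jar with a cork, 48 mm across, 75 mm tall, standing loose on the table; origin: centre of its underside. Leave it alone.
- balm_tin: Round tin, 67 mm across, 29 mm tall, standing loose on the table; origin: centre of its underside. Leave it alone.
Not all that is in view belongs to the job. Leave any black look-alike of the lid alone. Leave any red look-alike of the jar alone.

How it is judged (in metres and radians):
On the way, in this order (a step that is already met when the one before it is completed fails the run):
1. the candle stands fully home in the pocket, its lid still shut (z of jar in the frame of pocket_floor below 0.004 m and horizontal distance between jar and pocket_floor below 0.006 m and angle between jar's own z axis and vertical below 0.06 rad and angle between the x axis of lid and the x axis of jar, either way round below 0.4 rad and z of lid_edge in the frame of jar below 0.07 m), for 0.2 s.
2. the lid is twisted loose while it is still on the jar and the jar is home in the pocket (z of jar in the frame of pocket_floor below 0.004 m and horizontal distance between jar and pocket_floor below 0.006 m and angle between jar's own z axis and vertical below 0.06 rad and angle between the x axis of lid and the x axis of jar, either way round above 0.7 rad and z of lid_edge in the frame of jar below 0.074 m), for 0.1 s.
At the end, for the whole second after the job is handed in: The fingers hold the lid still (under 20 mm/s), level within 0.17 rad, touching neither jar nor block, its lower edge 3 to 40 mm above the jar's mouth and its centre within 15 mm of the mouth's centre; the jar stands upright within 0.06 rad, within 4 mm of the pocket's floor and 6 mm of its centre (z of jar in the frame of pocket_floor below 0.004 m and horizontal distance between jar and pocket_floor below 0.006 m and angle between jar's own z axis and vertical below 0.06 rad and z of lid_edge in the frame of jar_mouth between 0.003 and 0.04 m and horizontal distance between lid_edge and jar_mouth below 0.015 m and angle between lid's own z axis and vertical below 0.17 rad and contact force between lid and the fingers above 1 N and contact force between lid and jar below 0.05 N and contact force between lid and block below 0.05 N and linear speed of lid below 0.02 m/s); the arm keeps its last pose, push and grip.
It fails at once if a vial is pushed about or pulled out (distance of any of vial_a, vial_b from where it was at the start of the episode above 0.015 m).
It fails at once if the corked jar or the tin is pushed more than 20 mm (distance of any of cork_jar, balm_tin from where it was at the start of the episode above 0.02 m).
It fails at once if the candle falls over (angle between jar's own z axis and vertical above 0.6 rad).
It also fails if it takes over 51 s, if anything falls off the work surface, if the arm or the gripper's body presses on something with over 40 N, if the wrist force passes 120 N, or if a joint passes its speed limit or range.

## Working session

There is one attempt and no reset: what is moved stays moved. The work goes in short steps, Python scripts to look and compute and a tool call to move; the robot and the scene stay as the last step left them, time stands still between calls to the robot, and variables do not carry over. Pictures are saved under pics/ and viewed, at most 10 in all, crops included, and the job is handed in when it is done.

Besides the shell and the picture viewer there is one more tool, called in YAML: its name, and indented under it one key for each argument. jog_arm: Moves the arm, as the interface text tells. Its arguments: {"type":"object","properties":{"rows":{"type":"array"},"claw":{"type":"number"}},"required":["rows"]}

```bash
mkdir -p pics && ls
python3 - <<'E'
from station import *
import cv2, numpy as np
s=sense()
print({k:np.round(v,3).tolist() for k,v in s.items()}, finger_overhang)
for n in ("scene","top","wrist"):
    m=camera_model(n); print(n,{k:np.round(v,4).tolist() for k,v in m.items()})
    cv2.imwrite(f"pics/{n}0.png",capture(n)[:,:,::-1])
a=cv2.imread("pics/scene0.png");b=cv2.imread("pics/top0.png")
E
```

```text
pics
{'time_s': 0.0, 'joints': [90.331, 22.089, 0.38, -0.03, -68.412, -14.815], 'joint_velocities': [0.049, 0.052, 0.043, 0.064, 0.096, 0.026], 'effort': [-0.0, -39.067, 18.74, 4.22, 0.011, -0.0], 'tcp_pos': [0.156, 0.605, 0.291], 'ee_rot': [[0.968, -0.25, -0.0], [-0.25, -0.968, -0.002], [0.0, 0.002, -1.0]], 'wrist_force': [0.218, 0.348, -0.728], 'moment': [-0.053, -0.063, 0.055], 'gripper_force': 0.0, 'gripper_width': 1.003} 0.0697
scene {'fovy': 45.5784, 'cx': 282.568, 'cy': 205.6167, 'k1': -0.0494, 'eye': [-0.2529, -0.5724, 0.6261], 'rotation': [[0.6554, -0.3658, 0.6608], [-0.7551, -0.2979, 0.584], [-0.0167, -0.8817, -0.4715]]}
top {'fovy': 45.1403, 'cx': 283.5919, 'cy': 212.7619, 'k1': -0.1318, 'eye': [0.4125, 0.063, 1.3493], 'rotation': [[0.0158, -0.998, 0.0613], [-0.9999, -0.0156, 0.0047], [-0.0038, -0.0613, -0.9981]]}
wrist {'fovy': 69.9733, 'cx': 275.9697, 'cy': 211.319, 'k1': -0.0122, 'eye': [0.2241, 0.5886, 0.3839], 'rotation': [[-0.2496, -0.9365, -0.2462], [-0.9684, 0.2419, 0.0613], [0.0021, 0.2537, -0.9673]]}
```

View pics/top0.png

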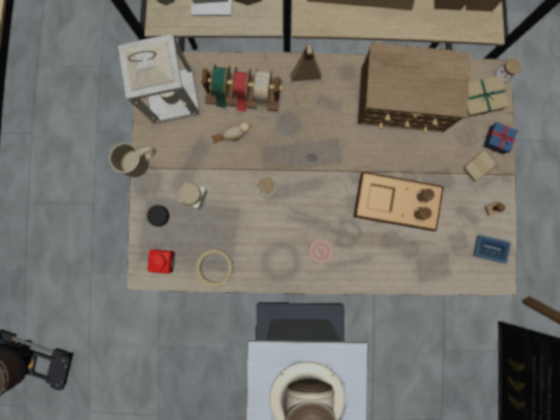

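View pics/scene0.png

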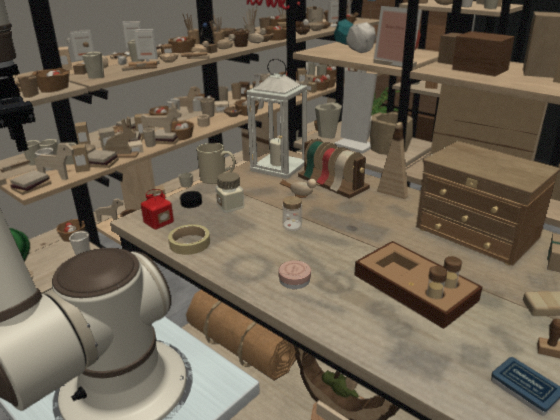

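The top view shows the block at (400,200) with its pocket at (380,198) and the vials at (425,195) and (422,213). The candle is at (191,193). Things that could be mistaken for it:
- Red jar at top (160,262), scene (158,210).
- Black lid at top (158,215), scene (191,199).
- Corked jar at top (266,186), scene (291,213).

I choose the clear/cream candle at scene (230,190) and will check it in a close crop.

```bash
cat > h.py <<'E'
from station import *
import cv2, numpy as np
def ray(m,px):
    f=210/np.tan(np.radians(m["fovy"]/2)); K=np.array([[f,0,m["cx"]],[0,f,m["cy"]],[0,0,1.]])
    q=cv2.undistortPoints(np.array(px,float).reshape(-1,1,2),K,np.array([m["k1"],0,0,0.]))[:,0]
    return np.c_[q,np.ones(len(q))]@np.array(m["rotation"]).T
def plane(m,px,z):
    d=ray(m,px); e=np.array(m["eye"]); return (e+d*((z-e[2])/d[:,2])[:,None])
def proj(m,P):
    f=210/np.tan(np.radians(m["fovy"]/2)); K=np.array([[f,0,m["cx"]],[0,f,m["cy"]],[0,0,1.]])
    R=np.array(m["rotation"]).T
    return cv2.projectPoints(np.array(P,float).reshape(-1,1,3),cv2.Rodrigues(R)[0],-R@np.array(m["eye"]),K,np.array([m["k1"],0,0,0.]))[0][:,0]
E
python3 - <<'E'
from h import *
t=cv2.imread("pics/top0.png"); s=cv2.imread("pics/scene0.png")
a=cv2.resize(t[165:225,160:220],(400,400),interpolation=cv2.INTER_CUBIC)
b=cv2.resize(s[160:220,200:260],(400,400),interpolation=cv2.INTER_CUBIC)
cv2.imwrite("pics/crop1.png",np.hstack([a,b]))
m=camera_model("top")
print(plane(m,[(191,193)],.088),plane(m,[(266,186)],.075),plane(m,[(320,251)],.029))
hsv=cv2.cvtColor(t,cv2.COLOR_BGR2HSV)
print(hsv[198,365],hsv[180,340],hsv[220,400])
# block by colour
mk=cv2.inRange(hsv,(8,90,120),(22,255,255)); mk=cv2.morphologyEx(mk,cv2.MORPH_CLOSE,np.ones((9,9)))
mk[:150]=0;mk[250:]=0
c=max(cv2.findContours(mk,0,2)[0],key=cv2.contourArea); r=cv2.minAreaRect(c); print(r)
p=plane(m,cv2.boxPoints(r),.037); print(p.round(3), np.linalg.norm(np.diff(p,axis=0),axis=1))
E
```

```text
[[0.53621604 0.30315077 0.088     ]] [[0.55806828 0.11475338 0.075     ]] [[ 0.39512185 -0.02728946  0.029     ]]
[ 17  85 192] [ 18  45 143] [ 17  91 184]
((399.24664306640625, 200.6023406982422), (80.86811065673828, 43.27255630493164), 10.007979393005371)
[[ 0.49  -0.119  0.037]
 [ 0.603 -0.138  0.037]
 [ 0.57  -0.351  0.037]
 [ 0.457 -0.33   0.037]] [0.11395895 0.21525745 0.11483993]
```

View pics/crop1.png

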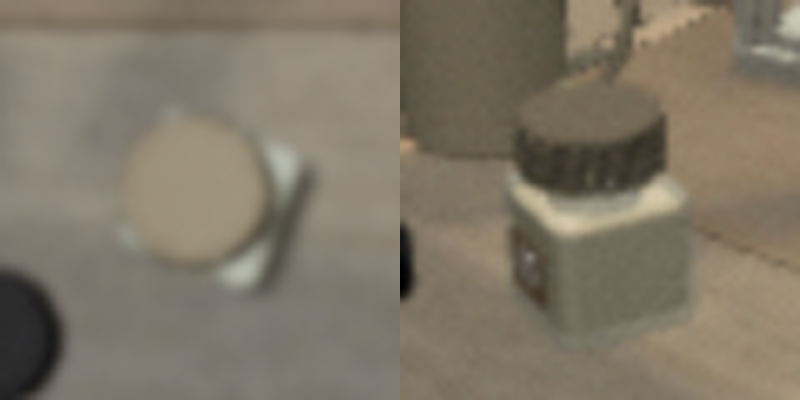

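The crop confirms the candle: a ribbed metal lid (centre about top pixel (189,193)) on a cream square body with the label on its left. I'll move above it for a wrist view.

jog_arm:
  rows:
    - [[0.044,0.02,0,0],[0.044,0.02,0,0],[0.044,0.02,0,0],[0.044,0.02,0,0],[0.044,0.02,0,0],[0.044,0.02,0,0],[0.044,0.02,0,0],[0.044,0.02,0,0],[0.044,0.02,0,0],[0.044,0.02,0,0],[0,0,0,0],[0,0,0,0]]

```text
time_s: 1.65
tcp_pos: [0.5321, 0.3013, 0.2918]
ee_rot: [[0.968, -0.251, -0.001], [-0.251, -0.968, -0.0], [-0.001, 0.001, -1.0]]
wrist_force: [0.6, 0.4, -0.3]
gripper_width: 0.999
gripper_force: 0.0
```

Run:
```python
from h import *
import pickle
s=sense(); m=camera_model("wrist"); im=capture("wrist")
print(s["joints"],s["tcp_pos"],s["ee_rot"])
pickle.dump((s,m,im),open("jar.pkl","wb")); cv2.imwrite("pics/w1.png",im[:,:,::-1])
print(proj(m,[[.536,.303,.088],[.536,.303,0]]))
```

```text
[ 4.46648205e+01  2.07640304e+01 -1.55876901e+00 -1.90965965e-02
 -6.77289249e+01  3.08253809e+01] [0.5320672  0.30130005 0.29178781] [[ 9.68072804e-01 -2.50667727e-01 -8.58873751e-04]
 [-2.50668143e-01 -9.68072988e-01 -4.15220092e-04]
 [-7.27370202e-04  6.17255567e-04 -9.99999545e-01]]
[[274.29612445 200.29297161]
 [274.61109011 185.41409177]]
```

View pics/w1.png

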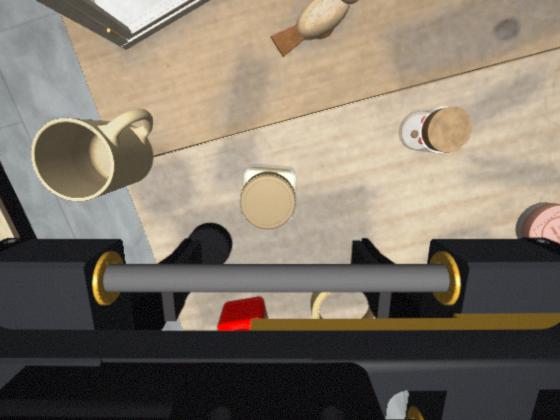

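Candle lid is centred at about (268,200), with the pale body showing above it at (246–296,170). I'll measure its outline and yaw.

Run:
```python
from h import *
import pickle
s,m,im=pickle.load(open("jar.pkl","rb"))
c=im[150:240,225:315]; hsv=cv2.cvtColor(c,cv2.COLOR_RGB2HSV)
big=cv2.resize(c,(540,540),interpolation=cv2.INTER_CUBIC)[:,:,::-1]
cv2.imwrite("pics/w1c.png",big)
for y in (20,25,30,50): print([tuple(int(v) for v in hsv[y,x]) for x in range(10,80,8)])
```

```text
[(16, 33, 177), (18, 36, 179), (29, 21, 239), (28, 45, 220), (23, 53, 187), (23, 54, 180), (21, 58, 163), (23, 38, 190), (16, 53, 215)]
[(16, 45, 187), (23, 29, 196), (30, 10, 252), (20, 90, 131), (19, 83, 169), (18, 63, 158), (31, 23, 244), (33, 9, 253), (18, 54, 216)]
[(17, 40, 191), (23, 29, 200), (19, 82, 177), (19, 75, 215), (19, 76, 202), (19, 78, 213), (20, 81, 163), (30, 11, 253), (19, 47, 222)]
[(17, 49, 209), (19, 80, 205), (19, 82, 205), (19, 78, 205), (19, 80, 206), (19, 79, 207), (19, 81, 207), (19, 80, 201), (17, 32, 184)]
```

View pics/w1c.png

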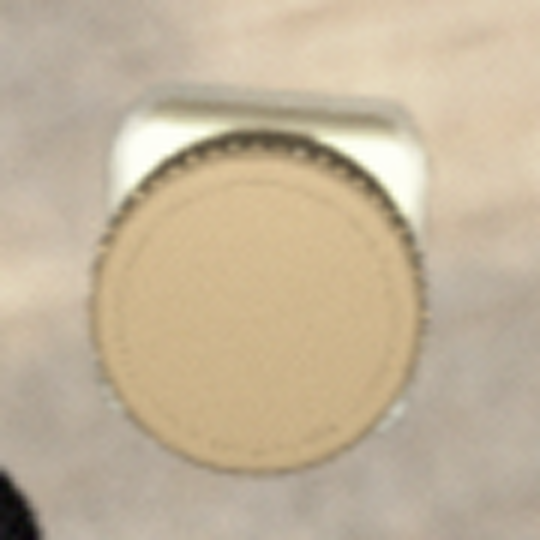

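Run:
```python
from h import *
import pickle
s,m,im=pickle.load(open("jar.pkl","rb"))
# lid: colour mask in the wrist view
def fitlid(im,m,box,lo,hi,z=.088):
    x0,y0,x1,y1=box; hsv=cv2.cvtColor(im[y0:y1,x0:x1],cv2.COLOR_RGB2HSV)
    mk=cv2.morphologyEx(cv2.inRange(hsv,lo,hi),cv2.MORPH_OPEN,np.ones((5,5)))
    c=max(cv2.findContours(mk,0,1)[0],key=cv2.contourArea); (cx,cy),r=cv2.minEnclosingCircle(c)
    e=cv2.fitEllipse(cv2.convexHull(c)); p=np.array(e[0])+[x0,y0]; print("px",p,e[1],"world",plane(m,[p],z).round(4))
fitlid(im,m,(225,150,315,240),(15,62,185),(23,100,235))
g=cv2.cvtColor(im,cv2.COLOR_RGB2GRAY).astype(float)
g=cv2.GaussianBlur(g,(3,3),0)
pts=[]; pt2=[]
for x in range(252,290):
    col=g[160:176,x]; k=int(np.argmin(col[6:])+6); pts.append((x,160+k))
    d=np.diff(g[160:172,x]); k=int(np.argmax(d)); pt2.append((x,160.5+k))
for P,z in ((pts,.055),(pt2,.05)):
    w=plane(m,P,z); l=cv2.fitLine(w[:,:2].astype(np.float32),cv2.DIST_HUBER,0,.01,.01).ravel(); print([p[1] for p in P]); print(l, np.degrees(np.arctan2(l[1],l[0]))%90-90)
t=cv2.cvtColor(cv2.imread("pics/top0.png"),cv2.COLOR_BGR2RGB); mt=camera_model("top")
fitlid(t,mt,(172,175,206,210),(12,50,140),(23,120,255))
print(plane(mt,[(189.3,193.5)],.088))
# top view body corners (shoulder z .05)
C=np.array([(305,160),(250,290)])*.15+[160,165]; w=plane(mt,C,.04); d=w[1]-w[0]; print(np.linalg.norm(d),np.degrees(np.arctan2(d[1],d[0])))
```

```text
px [267.21281052 201.51674271] (51.52367401123047, 52.646976470947266) world [[0.5366 0.3103 0.088 ]]
[167, 167, 167, 175, 175, 175, 175, 174, 174, 174, 173, 173, 173, 173, 173, 173, 173, 173, 173, 173, 173, 173, 173, 173, 174, 175, 175, 175, 175, 175, 169, 169, 169, 169, 169, 170, 170, 170]
[0.11147309 0.99376744 0.5596048  0.30078313] -6.4002457
[169.5, 169.5, 169.5, 169.5, 169.5, 169.5, 169.5, 169.5, 169.5, 169.5, 169.5, 168.5, 168.5, 168.5, 168.5, 168.5, 168.5, 169.5, 169.5, 169.5, 169.5, 169.5, 169.5, 169.5, 169.5, 170.5, 170.5, 170.5, 170.5, 170.5, 170.5, 170.5, 170.5, 170.5, 170.5, 170.5, 170.5, 170.5]
[0.28770638 0.9577187  0.56188554 0.2988627 ] -16.720695
px [188.36236572 192.74361229] (19.853010177612305, 20.64894676208496) world [[0.5368 0.3099 0.088 ]]
[[0.53489154 0.3074416  0.088     ]]
0.0552940451241928 158.42818934432646
```

jog_arm:
  rows:
    - [[0.0125,0.056,0,0],[0.0125,0.056,0,0],[0.0125,0.056,0,0],[0.0125,0.056,0,0],[0.0125,0.056,0,0],[0.0125,0.056,0,0],[0.0125,0.056,0,0],[0.0125,0.056,0,0],[0,0,0,0],[0,0,0,0]]

```text
time_s: 2.95
tcp_pos: [0.517, -0.1565, 0.2923]
ee_rot: [[0.968, -0.249, 0.0], [-0.249, -0.968, 0.0], [0.0, -0.0, -1.0]]
wrist_force: [0.8, 0.3, -0.2]
gripper_width: 0.999
gripper_force: 0.0
```

Run:
```python
from h import *
import pickle
s=sense(); m=camera_model("wrist"); im=capture("wrist")
print(s["joints"].round(1) if hasattr(s["joints"],"round") else s["joints"],s["tcp_pos"])
pickle.dump((s,m,im),open("blk.pkl","wb")); cv2.imwrite("pics/w2.png",im[:,:,::-1])
```

```text
[  0.4  13.8 -11.5  -0.  -64.7  75.2] [ 0.51699276 -0.15645975  0.29232594]
```

View pics/w2.png

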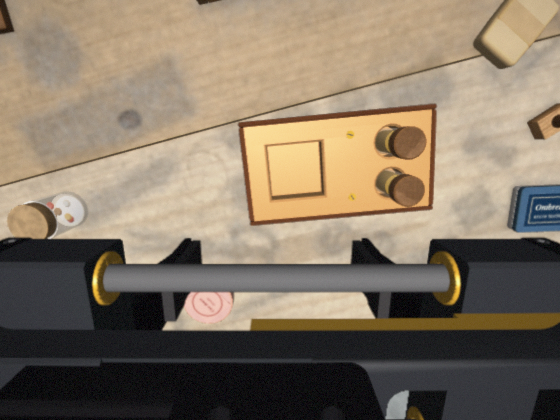

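The wrist view shows the block: outer corners at about (242,124), (436,105), (432,208), (253,222), pocket corners at about (265,145), (322,140), (326,197), (271,199), and vials at (407,142) and (405,187). I'll refine the pocket pose.

Run:
```python
from h import *
import pickle
s,m,im=pickle.load(open("blk.pkl","rb"))
hsv=cv2.cvtColor(im,cv2.COLOR_RGB2HSV)
mk=cv2.inRange(hsv,(8,70,150),(24,255,255)); mk[:90]=0; mk[235:]=0; mk[:,:235]=0; mk[:,440:]=0
mk[:,:]=cv2.morphologyEx(mk,cv2.MORPH_CLOSE,np.ones((3,3)))
c=max(cv2.findContours(mk,0,2)[0],key=cv2.contourArea)
w=plane(m,c[:,0],.037)[:,:2].astype(np.float32); r=cv2.minAreaRect(w); print("outer",r)
# pocket: rim edges by max gradient on all 4 sides
g=cv2.GaussianBlur(cv2.cvtColor(im,cv2.COLOR_RGB2GRAY).astype(np.float32),(3,3),0)
cor=np.array([(265.5,145),(322,140.5),(326,196.5),(271,199)]); ctr=cor.mean(0); L=[]
for i in range(4):
    a,b=cor[i],cor[(i+1)%4]; t=(b-a)/np.linalg.norm(b-a); n=np.array([t[1],-t[0]]); n*=np.sign(n@(a-ctr)); P=[]
    for u in np.linspace(.15,.85,30):
        q=a+(b-a)*u; o=np.arange(-6,6.1,.25); S=q+o[:,None]*n
        v=cv2.remap(g,S[:,0].astype(np.float32)[None],S[:,1].astype(np.float32)[None],1)[0]
        d=np.diff(v); k=np.argmax(d); P.append(S[k]+n*.125)   # dark inside -> bright outside
    w=plane(m,P,.0365)[:,:2].astype(np.float32); l=cv2.fitLine(w,cv2.DIST_HUBER,0,.001,.001).ravel(); L.append(l)
    print(i,"ang",round(float(np.degrees(np.arctan2(l[1],l[0])))%90-90,2),l[2:],"resid",np.std((w-l[2:])@[-l[1],l[0]]))
def X(a,b): s=np.linalg.solve(np.c_[a[:2],-b[:2]],b[2:]-a[2:]); return a[2:]+a[:2]*s[0]
C=np.array([X(L[i],L[(i+1)%4]) for i in range(4)]); print(C,C.mean(0),np.linalg.norm(C-np.roll(C,1,0),axis=1))
```

```text
outer ((0.5294009447097778, -0.23313701152801514), (0.21060575544834137, 0.1106884554028511), 80.91810607910156)
0 ang -9.31 [ 0.5709056  -0.18852066] resid 0.00035608924
1 ang -9.57 [ 0.52831423 -0.2148501 ] resid 0.00035340246
2 ang -9.07 [ 0.5066848 -0.178436 ] resid 0.00041022844
3 ang -8.97 [ 0.5493341  -0.15224752] resid 0.0001944591
[[ 0.56556225 -0.22112969]
 [ 0.5015882  -0.2103444 ]
 [ 0.5118137  -0.14632493]
 [ 0.57615566 -0.1564813 ]] [ 0.53878    -0.18357009] [0.06551057 0.06487679 0.06483096 0.06513862]
```

Pocket centre is (0.5388, -0.1836) with yaw -9.1°, and the rim measures 65 mm including the chamfer, as expected. Next is an oblique close view of the jar to get its yaw.

jog_arm:
  rows:
    - [[-0.014,-0.0466,0.0103,0],[-0.014,-0.0466,0.0103,0],[-0.014,-0.0466,0.0103,0],[-0.014,-0.0466,0.0103,0],[-0.014,-0.0466,0.0103,0],[-0.014,-0.0466,0.0103,0],[-0.014,-0.0466,0.0103,0],[0,0,0,0],[0,0,0,0]]

```text
time_s: 4.12
tcp_pos: [0.503, 0.1843, 0.2202]
ee_rot: [[0.969, -0.247, -0.0], [-0.247, -0.969, -0.0], [-0.0, 0.0, -1.0]]
wrist_force: [0.3, 0.6, -0.5]
gripper_width: 1.0
gripper_force: 0.0
```

Run:
```python
from h import *
import pickle
s=sense(); m=camera_model("wrist"); im=capture("wrist")
pickle.dump((s,m,im),open("jar2.pkl","wb"))
p=proj(m,[[.5367,.310,.03]])[0]; x,y=int(p[0]),int(p[1]); x0=max(0,x-75);y0=max(0,y-75); print(p,x0,y0)
cv2.imwrite("pics/w3.png",cv2.resize(im[y0:y0+150,x0:x0+150],(600,600),interpolation=cv2.INTER_CUBIC)[:,:,::-1])
```

```text
[143.07439448 205.26343797] 68 130
```

View pics/w3.png

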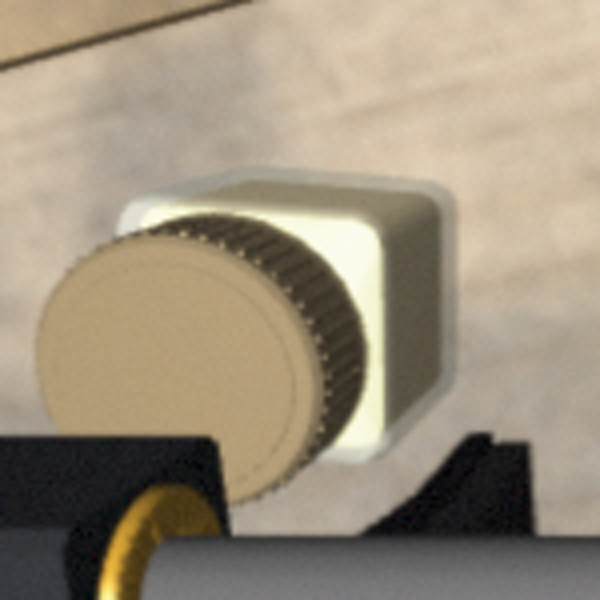

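Run:
```python
from h import *
import pickle
s,m,im=pickle.load(open("jar2.pkl","rb")); o=np.array([68,130])
g=cv2.GaussianBlur(cv2.cvtColor(im,cv2.COLOR_RGB2GRAY).astype(np.float32),(3,3),0)
def fit(a,b,z,sgn,name):
    a=np.array(a)/4+o;b=np.array(b)/4+o;t=(b-a)/np.linalg.norm(b-a);n=np.array([-t[1],t[0]]);P=[]
    for u in np.linspace(0,1,40):
        q=a+(b-a)*u; k=np.arange(-4,4.1,.25); S=(q+k[:,None]*n).astype(np.float32)
        v=cv2.remap(g,S[None,:,0],S[None,:,1],1)[0]; d=sgn*np.diff(v); P.append(S[np.argmax(d)]+n*.125)
    w=plane(m,P,z)[:,:2].astype(np.float32); l=cv2.fitLine(w,cv2.DIST_HUBER,0,.001,.001).ravel()
    j=np.array([.5367,.310]); print(name,round(float(np.degrees(np.arctan2(l[1],l[0])))%90-90,2),"dist from lid axis",abs((j-l[2:])@[-l[1],l[0]]),"resid",np.std((w-l[2:])@[-l[1],l[0]]))
# n = t rotated +90 in image coords: for t=down, n=(-1,0) (left)
fit((383,250),(383,420),.05,1,"wax right")
fit((455,225),(456,350),.005,-1,"glass foot right(a)")
fit((455,225),(456,350),.005,1,"glass foot right(b)")
fit((443,225),(440,370),.008,1,"wax foot(a)")
fit((175,206),(340,215),.05,1,"wax back a")
fit((260,172),(410,186),.005,1,"glass foot back a")
fit((260,172),(410,186),.005,-1,"glass foot back b")
```

```text
wax right -19.71 dist from lid axis 0.027392373970193735 resid 1.96332e-06
glass foot right(a) -18.56 dist from lid axis 0.026048724776653882 resid 0.00018980655
glass foot right(b) -20.19 dist from lid axis 0.03366561219939258 resid 0.00045605845
wax foot(a) -19.42 dist from lid axis 0.02360040397608833 resid 0.00017387781
wax back a -19.76 dist from lid axis 0.026280453671903566 resid 0.00032652414
glass foot back a -27.97 dist from lid axis 0.022765731982288248 resid 0.0030434711
glass foot back b -19.26 dist from lid axis 0.024930992661996058 resid 0.00065430737
```

Jar yaw is -19.6° and the edge distances agree with the body size, so it must turn +10.5° (anticlockwise) to match the pocket. I'll grasp the lid with the tool turned clockwise first, to leave wrist range for the twist.

jog_arm:
  rows:
    - [[0.0004,-0.0325,0,0],[0.0004,-0.0325,0,0],[0.0004,-0.0325,0,0],[0.0004,-0.0325,0,0],[0,0,0,0.11],[0,0,0,0.11],[0,0,0,0.11],[0,0,0,0.11],[0,0,0,0],[0,0,0,0]]

```text
time_s: 5.42
tcp_pos: [0.538, 0.3079, 0.2204]
ee_rot: [[0.77, -0.638, 0.0], [-0.638, -0.77, 0.0], [0.0, -0.0, -1.0]]
wrist_force: [0.3, -1.5, 0.1]
gripper_width: 1.001
gripper_force: 0.0
```

jog_arm:
  rows:
    - [[-0.0023,-0.0008,0.015,0],[0,0,0.025,0],[0,0,0.025,0],[0,0,0.015,0],[0,0,0.006,0],[0,0,0,0],[0,0,0,0]]

```text
time_s: 6.3
tcp_pos: [0.537, 0.3109, 0.1351]
ee_rot: [[0.77, -0.639, 0.001], [-0.639, -0.77, 0.001], [0.0, -0.002, -1.0]]
wrist_force: [0.0, 0.2, 0.6]
gripper_width: 1.001
gripper_force: 0.0
```

Run:
```python
from h import *
im=capture("scene"); m=camera_model("scene"); s=sense(); print(s["tcp_pos"],s["wrist_force"])
cv2.imwrite("pics/s2.png",cv2.resize(im[130:250,160:320],(800,600),interpolation=cv2.INTER_CUBIC)[:,:,::-1])
```

```text
[0.53697871 0.31089354 0.13514523] [-0.46433012 -0.21225506 -0.42679775]
```

View pics/s2.png

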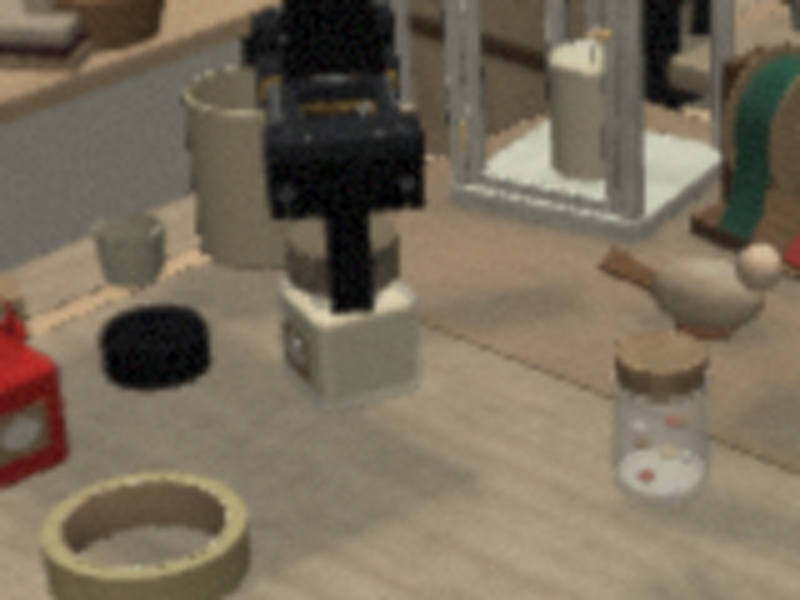

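The fingers straddle the lid (scene crop (345,260)), with the tip near the lid's lower edge. I'll close the gripper.

jog_arm:
  rows:
    - [[0,0,0.001,0],[0,0,0,0],[0,0,0,0],[0,0,0,0],[0,0,0,0],[0,0,0,0]]
  claw: 0

```text
time_s: 7.1
tcp_pos: [0.536, 0.3099, 0.1332]
ee_rot: [[0.769, -0.639, -0.002], [-0.639, -0.769, -0.002], [-0.0, 0.002, -1.0]]
wrist_force: [-2.5, -2.2, 3.2]
gripper_width: 0.653
gripper_force: 30.0
```

jog_arm:
  rows:
    - [[0,0,-0.005,0],[0,0,-0.015,0],[0,0,-0.025,0],[0,0,-0.025,0],[0,0,-0.025,0],[0,0,-0.02,0],[0,0,-0.005,-0.06],[0,0,0,-0.08],[0,0,0,-0.043],[0,0,0,0],[0,0,0,0]]

```text
time_s: 8.48
tcp_pos: [0.5366, 0.3107, 0.2534]
ee_rot: [[0.873, -0.489, 0.0], [-0.489, -0.873, 0.001], [0.0, -0.001, -1.0]]
wrist_force: [0.1, 0.3, -3.7]
gripper_width: 0.652
gripper_force: 30.0
```

Run:
```python
from h import *
im=capture("scene"); s=sense(); print(s["tcp_pos"],s["wrist_force"],s["joints"],s["gripper_width"])
cv2.imwrite("pics/s3.png",cv2.resize(im[100:220,160:320],(800,600),interpolation=cv2.INTER_CUBIC)[:,:,::-1])
```

```text
[0.53659603 0.31063811 0.25334813] [-0.29726355 -0.18299002 -3.47608114] [ 4.50010502e+01  2.31736778e+01 -3.56895543e+00 -3.42592167e-03
 -6.32321443e+01  1.57659105e+01] 0.6520783683042739
```

View pics/s3.png

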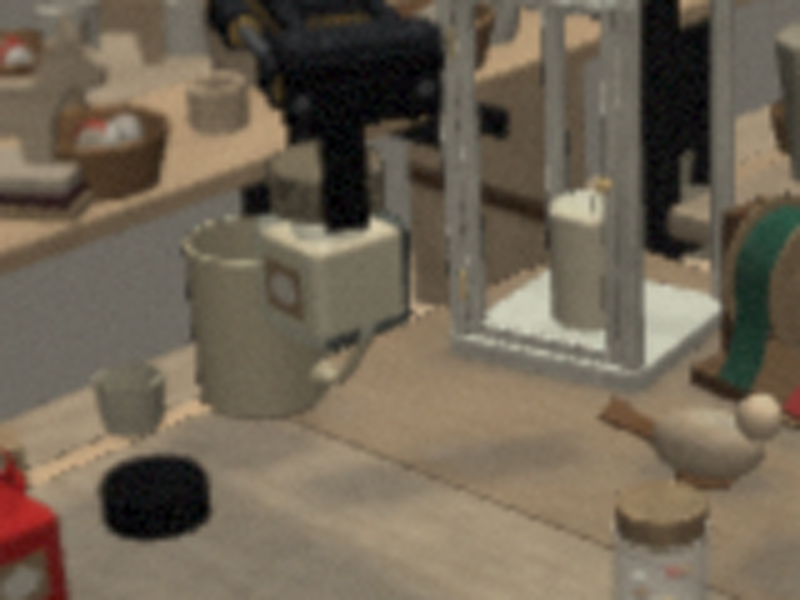

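The jar hangs upright under the gripper (-3.7 N, matching 0.4 kg). I'll carry it to the pocket, with its underside about 0.12 m up and so clear of the 75 mm corked jar.

jog_arm:
  rows:
    - [[0.006,0.01,0,0],[0.014,0.025,0,0],[0.02,0.0355,0,0],[0.02,0.0355,0,0],[0.02,0.0355,0,0],[0.02,0.0355,0,0],[0.02,0.0355,0,0],[0.02,0.0355,0,0],[0.02,0.0355,0,0],[0.02,0.0355,0,0],[0.02,0.0355,0,0],[0.02,0.0355,0,0],[0.015,0.025,0,0],[0.008,0.0145,0,0],[0,0,0,0],[0,0,0,0],[0,0,0,0]]

```text
time_s: 10.65
tcp_pos: [0.5391, -0.1821, 0.2532]
ee_rot: [[0.873, -0.487, 0.0], [-0.487, -0.873, 0.0], [-0.0, -0.0, -1.0]]
wrist_force: [-0.2, 0.1, -4.1]
gripper_width: 0.65
gripper_force: 30.0
```

Run:
```python
from h import *
s=sense(); R=np.array(s["ee_rot"]); print(s["tcp_pos"],s["joints"],"tool delta",R.T@(np.array([.5388,-.1836,s["tcp_pos"][2]])-s["tcp_pos"]),np.degrees(np.arctan2(R[1,0],R[0,0])))
im=capture("wrist"); c=capture("scene")
a=cv2.resize(im[90:300,140:420],(400,300)); b=cv2.resize(c[170:320,340:540],(400,300))
cv2.imwrite("pics/p1.png",np.hstack([a,b])[:,:,::-1])
```

```text
[ 0.53907198 -0.18210292  0.25323651] [-2.35774847e+00  1.84053580e+01 -1.09202569e+01 -7.78433581e-03
 -6.06717243e+01  6.32281726e+01] tool delta [ 4.91273897e-04  1.44009100e-03 -1.88262295e-07] -29.133388518727084
```

View pics/p1.png

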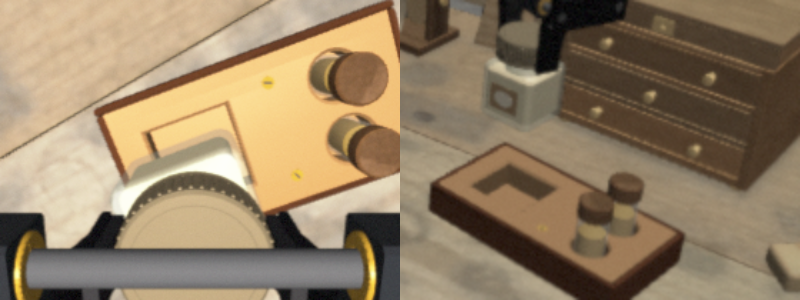

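The jar hangs over the pocket (wrist half: jar rear edge (125,175)–(235,135), nearly parallel to the pocket's edge (148,135)–(228,103)). The vials at (358,78) and (363,145) are clear. I'll lower it in stages.

jog_arm:
  rows:
    - [[0.0005,0.0014,0.01,0],[0,0,0.02,0],[0,0,0.02,0],[0,0,0.015,0],[0,0,0.008,0],[0,0,0,0],[0,0,0,0]]

```text
time_s: 11.62
tcp_pos: [0.5394, -0.1845, 0.1809]
ee_rot: [[0.873, -0.488, 0.002], [-0.488, -0.873, -0.0], [0.002, -0.0, -1.0]]
wrist_force: [0.4, 0.5, -3.1]
gripper_width: 0.653
gripper_force: 30.0
```

jog_arm:
  rows:
    - [[0,0,0.004,0],[0,0,0.004,0],[0,0,0.004,0],[0,0,0.004,0],[0,0,0,0],[0,0,0,0]]

```text
time_s: 12.38
tcp_pos: [0.5388, -0.1844, 0.1641]
ee_rot: [[0.873, -0.488, -0.0], [-0.488, -0.873, -0.0], [-0.0, 0.0, -1.0]]
wrist_force: [-0.3, 0.5, -3.3]
gripper_width: 0.647
gripper_force: 30.0
```

Bottom is about 5 mm below the rim with no contact. Continuing down.

jog_arm:
  rows:
    - [[0,0,0.004,0],[0,0,0.004,0],[0,0,0,0],[0,0,0,0]]

```text
time_s: 12.88
tcp_pos: [0.5388, -0.1844, 0.156]
ee_rot: [[0.873, -0.488, -0.0], [-0.488, -0.873, 0.0], [-0.0, 0.0, -1.0]]
wrist_force: [-0.5, -0.4, -4.6]
gripper_width: 0.651
gripper_force: 30.0
```

jog_arm:
  rows:
    - [[0,0,0.004,0],[0,0,0.004,0],[0,0,0.003,0],[0,0,0,0],[0,0,0,0]]

```text
time_s: 13.5
tcp_pos: [0.5388, -0.1844, 0.145]
ee_rot: [[0.873, -0.488, -0.0], [-0.488, -0.873, 0.0], [-0.0, 0.0, -1.0]]
wrist_force: [-1.4, -0.7, -3.9]
gripper_width: 0.654
gripper_force: 30.0
```

jog_arm:
  rows:
    - [[0,0,0.002,0],[0,0,0.001,0],[0,0,0,0],[0,0,0,0]]

```text
time_s: 14.0
tcp_pos: [0.5388, -0.1844, 0.1421]
ee_rot: [[0.873, -0.488, -0.0], [-0.488, -0.873, -0.0], [-0.0, 0.0, -1.0]]
wrist_force: [-1.8, 0.3, -2.8]
gripper_width: 0.656
gripper_force: 30.0
```

jog_arm:
  rows:
    - [[0,0,0.001,0],[0,0,0,0],[0,0,0,0]]

```text
time_s: 14.38
tcp_pos: [0.5388, -0.1844, 0.1412]
ee_rot: [[0.873, -0.488, -0.0], [-0.488, -0.873, -0.0], [-0.0, 0.0, -1.0]]
wrist_force: [-2.1, 1.1, -1.6]
gripper_width: 0.653
gripper_force: 30.0
```

jog_arm:
  rows:
    - [[0,0,0.001,0],[0,0,0,0],[0,0,0,0]]

```text
time_s: 14.75
tcp_pos: [0.5388, -0.1845, 0.141]
ee_rot: [[0.873, -0.488, 0.0], [-0.488, -0.873, -0.0], [0.0, 0.0, -1.0]]
wrist_force: [-4.4, 0.8, 5.4]
gripper_width: 0.653
gripper_force: 30.0
```

Floor contact at the expected height (TCP 0.141). I'll ease the small side force, then start the twist.

jog_arm:
  rows:
    - [[-0.0007,0.0004,0,0],[0,0,0,0],[0,0,0,0],[0,0,0,0]]

```text
time_s: 15.25
tcp_pos: [0.5385, -0.1846, 0.141]
ee_rot: [[0.873, -0.488, 0.001], [-0.488, -0.873, -0.0], [0.002, -0.0, -1.0]]
wrist_force: [-3.6, -0.0, 5.6]
gripper_width: 0.651
gripper_force: 30.0
```

jog_arm:
  rows:
    - [[0,0,0,-0.08],[0,0,-0.0002,-0.1],[0,0,-0.0002,-0.1],[0,0,-0.0002,-0.1],[0,0,-0.0002,-0.1],[0,0,0,0],[0,0,0,0]]

```text
time_s: 16.12
tcp_pos: [0.5395, -0.1841, 0.1418]
ee_rot: [[1.0, -0.03, 0.004], [-0.03, -1.0, -0.0], [0.004, 0.0, -1.0]]
wrist_force: [-0.9, 1.7, 5.1]
gripper_width: 0.655
gripper_force: 30.0
```

```bash
python3 -c "
from h import *
s=sense(); print(s['moment'],s['wrist_force'],s['joints'],s['tcp_pos'])"
```

```text
[ 1.05390761  0.1217086  -0.00129237] [-0.88549614  1.71934428  5.10241138] [-2.56379868e+00  2.53950220e+01 -1.84867830e+01  6.04322995e-03
 -4.58878885e+01  9.08124508e+01] [ 0.5395491  -0.18413725  0.14178686]
```

jog_arm:
  rows:
    - [[0,0,-0.0002,-0.1],[0,0,-0.0002,-0.1]]

```text
time_s: 16.38
tcp_pos: [0.5389, -0.184, 0.142]
ee_rot: [[0.985, 0.171, 0.002], [0.171, -0.985, 0.0], [0.002, 0.0, -1.0]]
wrist_force: [-1.2, 3.4, 5.9]
gripper_width: 0.655
gripper_force: 30.0
```

```bash
python3 -c "
from h import *
import pickle
s=sense(); print(s['moment'],s['wrist_force'],s['tcp_pos'],s['joint_velocities'])
m=camera_model('wrist'); im=capture('wrist'); pickle.dump((s,m,im),open('tw.pkl','wb'))
# jar rear edge direction: cream pixels
hsv=cv2.cvtColor(im,cv2.COLOR_RGB2HSV); mk=cv2.inRange(hsv,(20,0,215),(60,60,255)); mk[:80]=0; mk[235:]=0; mk[:,:180]=0; mk[:,380:]=0
c=max(cv2.findContours(mk,0,1)[0],key=cv2.contourArea); print(cv2.contourArea(c),cv2.boundingRect(c))
w=plane(m,c[:,0],.058)[:,:2]; h=cv2.minAreaRect(w.astype(np.float32)); print(h)
"
```

```text
[ 1.12279857  0.42851847 -0.10849351] [-1.18316343  3.43098115  5.85751765] [ 0.53888934 -0.18403535  0.14197628] [-4.78984802e-02 -9.46879804e-02 -5.68140126e-02 -2.93918600e-02
 -3.57374190e-01  4.54053708e+01]
676.5 (239, 199, 94, 36)
((0.5602214932441711, -0.18674612045288086), (0.015397732146084309, 0.05799349397420883), 1.050136685371399)
```

The gripper rose about 1 mm under constant load, so the lid is climbing the thread. I'll finish the twist to about 1.28 rad in total.

jog_arm:
  rows:
    - [[0,0,-0.0002,-0.1],[0,0,-0.0002,-0.1],[0,0,-0.0002,-0.1],[0,0,-0.0002,-0.1],[0,0,0,-0.1],[0,0,0,-0.1],[0,0,0,0],[0,0,0,0]]

```text
time_s: 17.42
tcp_pos: [0.5383, -0.1845, 0.1423]
ee_rot: [[0.719, 0.695, 0.001], [0.695, -0.719, -0.0], [0.0, 0.001, -1.0]]
wrist_force: [-1.1, 0.7, 3.4]
gripper_width: 0.652
gripper_force: 30.0
```

```bash
python3 -c "
from h import *
import pickle
s=sense(); print(s['moment'],s['wrist_force'],s['tcp_pos'],s['joints'])
m=camera_model('wrist'); im=capture('wrist'); pickle.dump((s,m,im),open('tw2.pkl','wb'))"
```

```text
[ 0.21777212  0.37673584 -0.00362307] [-1.11124841  0.69223883  3.36745362] [ 0.53830376 -0.1845256   0.14226833] [-2.60519101e+00  2.53337977e+01 -1.85119173e+01  2.25326481e-02
 -4.61131261e+01  1.36618399e+02]
```

jog_arm:
  rows:
    - [[0,0,-0.001,0],[0,0,-0.001,0],[0,0,0,0]]

```text
time_s: 17.85
tcp_pos: [0.538, -0.1844, 0.1438]
ee_rot: [[0.718, 0.696, -0.0], [0.696, -0.718, 0.0], [-0.0, -0.0, -1.0]]
wrist_force: [-0.9, 0.4, -0.8]
gripper_width: 0.651
gripper_force: 30.0
```

jog_arm:
  rows:
    - [[0,0,-0.001,0],[0,0,0,0],[0,0,0,0]]

```text
time_s: 18.23
tcp_pos: [0.538, -0.1844, 0.1451]
ee_rot: [[0.718, 0.696, 0.0], [0.696, -0.718, 0.0], [0.0, -0.0, -1.0]]
wrist_force: [-0.7, -0.3, -0.2]
gripper_width: 0.65
gripper_force: 30.0
```

Only the lid's weight is carried, so it's free. I'll lift it straight up.

jog_arm:
  rows:
    - [[0,0,-0.002,0],[0,0,-0.002,0],[0,0,-0.002,0],[0,0,0,0]]

```text
time_s: 18.73
tcp_pos: [0.5381, -0.1844, 0.1514]
ee_rot: [[0.718, 0.696, 0.0], [0.696, -0.718, -0.0], [0.0, 0.0, -1.0]]
wrist_force: [-0.6, -0.0, -0.5]
gripper_width: 0.653
gripper_force: 30.0
```

jog_arm:
  rows:
    - [[0,0,-0.003,0],[0,0,-0.004,0],[0,0,-0.005,0],[0,0,-0.005,0],[0,0,-0.004,0],[0,0,-0.003,0],[0,0,0,0],[0,0,0,0],[0,0,0,0]]

```text
time_s: 19.85
tcp_pos: [0.5379, -0.1844, 0.1749]
ee_rot: [[0.718, 0.696, -0.001], [0.696, -0.718, 0.0], [-0.0, -0.0, -1.0]]
wrist_force: [0.5, 0.1, -0.8]
gripper_width: 0.655
gripper_force: 30.0
```

Run:
```python
from h import *
s=sense(); print(s["tcp_pos"],s["wrist_force"],s["gripper_force"])
c=capture("scene"); m=camera_model("scene"); cv2.imwrite("pics/end.png",c[:,:,::-1])
hsv=cv2.cvtColor(c,cv2.COLOR_RGB2HSV)
# where the jar's mouth, shoulder and foot should show if home, where the lid's edge should show
P=np.array([[.5385,-.184,z] for z in (.008,.03,.05,.06,.092,.104,.118,.130)])
p=proj(m,P)
for q,z in zip(p,P[:,2]): print(z,q.round(1))
x=int(p[0][0]); y0,y1=int(p[-1][1])-6,int(p[0][1])+10
for y in range(y0,y1,2): print(y,[tuple(int(v) for v in hsv[y,xx]) for xx in (x-12,x-6,x,x+6,x+12)])
```

```text
[ 0.5379006  -0.18438228  0.1749101 ] [ 0.51146757  0.14514577 -0.76767516] 29.999871260406508
0.008 [395.4 272.5]
0.03 [396.3 263.8]
0.05 [397.2 255.7]
0.06 [397.7 251.7]
0.092 [399.2 238.3]
0.104 [399.7 233.2]
0.118 [400.4 227.2]
0.13 [401.  221.9]
215 [(75, 255, 2), (17, 74, 97), (17, 73, 147), (20, 61, 137), (18, 63, 137)]
217 [(120, 21, 12), (18, 75, 109), (20, 68, 128), (20, 67, 126), (19, 72, 135)]
219 [(15, 85, 6), (19, 69, 104), (19, 71, 125), (19, 68, 124), (19, 69, 125)]
221 [(90, 36, 14), (20, 67, 107), (19, 69, 125), (21, 70, 123), (22, 67, 122)]
223 [(6, 98, 13), (21, 68, 116), (19, 70, 124), (20, 67, 122), (20, 69, 122)]
225 [(0, 51, 5), (20, 65, 110), (20, 73, 125), (20, 69, 125), (19, 70, 124)]
227 [(170, 77, 10), (19, 72, 67), (19, 68, 116), (19, 68, 124), (19, 70, 123)]
229 [(165, 170, 12), (23, 80, 51), (19, 71, 101), (20, 68, 124), (20, 72, 121)]
231 [(120, 43, 6), (14, 58, 57), (19, 69, 70), (18, 55, 92), (20, 77, 83)]
233 [(150, 146, 7), (15, 81, 63), (18, 75, 61), (19, 63, 69), (17, 61, 67)]
235 [(0, 49, 21), (18, 68, 56), (18, 67, 57), (18, 74, 62), (19, 76, 
[... 1154 characters left out ...]
1, 55, 107), (22, 50, 127), (23, 54, 118)]
267 [(16, 82, 118), (21, 42, 115), (20, 57, 108), (23, 50, 118), (22, 58, 115)]
269 [(15, 117, 155), (21, 44, 111), (23, 56, 104), (22, 53, 120), (23, 51, 114)]
271 [(15, 112, 157), (16, 94, 138), (23, 53, 105), (23, 52, 117), (17, 80, 130)]
273 [(15, 115, 158), (15, 110, 160), (20, 66, 112), (22, 56, 119), (15, 112, 157)]
275 [(14, 124, 132), (15, 112, 159), (15, 110, 155), (15, 95, 131), (15, 115, 158)]
277 [(11, 133, 71), (15, 115, 158), (15, 114, 157), (15, 112, 153), (15, 113, 158)]
279 [(7, 137, 41), (13, 126, 111), (15, 113, 158), (15, 115, 155), (15, 117, 155)]
281 [(12, 177, 39), (9, 140, 62), (15, 117, 152), (15, 113, 156), (15, 113, 156)]
```

The lid hangs about 14 mm above the mouth carrying only its own weight (-0.8 N). In the scene view the lid band ends at row 240, with glass neck and shoulder below it, and the body meets the block top at about row 274. Handing in.

```bash
python3 -c "
from station import *
print(finish_job())"
```

```text
the job is handed in; nothing more can be done
None
```

The job is handed in, and no verdict came back: by force and camera readings the candle is home in its pocket, its lid is off, and the gripper holds the lid level about 14 mm above the mouth.

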